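# Set the ratchet to tighten and clamp the paint tin

## Task

The small paint tin stands loose in the bench clamp, and the clamp's ratchet is set to release. Flip the ratchet's direction lever over to the tightening side (leaning the way the grip moves when the handle turns clockwise seen from above), swing the handle back anticlockwise as far as it goes (it should now free-wheel and leave the jaw where it is), then swing it clockwise as far as it goes so that the jaw's sprung pad presses firmly on the tin, and let go.

Things in the scene. Friction and masses are not known exactly. Their poses are not given: they have to be found in the camera images.
- clamp: Bench tin clamp, screwed down: grey plate 120x265x12 mm. Origin: on the bench under the upright axis on which handle and toothed disc turn. +y runs along the plate to sliding jaw, sprung pad and the tin (60 mm wide, 55 high, against a V 141 mm from the axis); the handle is on the -y side. x points away from the robot at yaw 0. The disc moves the jaw 20 mm per rad, clockwise (from above) closes.
- handle (a joint): Handle angle, rad, -0.55 to 0.55 (stops), grows clockwise from above; at 0 it points to the clamp's -y, at a its grip is at clamp-frame (-0.140 sin a, -0.140 cos a). Starts near the clockwise stop. Driving takes 3 to 5 N at the grip, free-wheeling about 1 N or less; up to 0.26 rad of a driving stroke may pass before a tooth catches. Stays where left.
- grip_top (a point): Centre of the top of the upright round black grip at the handle's end, 140 mm from the axis. Grip 24 mm across, 55 mm high (70 to 125 mm above the bench), fixed to the arm; the arm under it is 22 mm wide.
- lever (a joint): Lean of the direction lever, rad, -0.52 to 0.52, on a pin along the arm, 40 mm from the axis, 64 mm above the bench. It falls to the side of upright (0) it is pushed to; under 1 N at the ball tips it. Positive: leans along clamp-frame (-cos a, sin a), a = handle angle: drives clockwise, free-wheels anticlockwise (tightening). Starts negative: the reverse. In gear 0.25 to 0.52; bobs over teeth.
- lever_top (a point): Centre of the black ball, 20 mm across, on top of the direction lever, 58 mm from the lever's pin, about 115 mm above the bench. The stem below it is 9 mm thick; nothing else near it rises above 77 mm. At rest it leans 29 mm off upright; pushed just past upright it falls the rest of the way to a hard stop, and pushing on beyond that only turns the handle.
- pad (a joint): How far the sprung black pad in front of the jaw is pushed in, m: 0 when free of the tin, up to 0.020; spring 0.5 N/mm. At the start it stands 4 to 8 mm clear of the tin; a full driving stroke (stop to stop) presses it in by about 8 to 17 mm.

How it is judged:
By the outcome, as a careful person would: the job done as asked, in the order asked, and still so for the second after the job is handed in, with the robot touching nothing.
It also fails if it takes over 48 s, if anything falls off the work surface, if the arm or the gripper's body presses on something with over 40 N, if the wrist force passes 120 N, or if a joint passes its speed limit or range.

## Robot

A 6-joint arm with a two-finger parallel gripper is mounted at the origin on the work surface; the furniture and walls round the work are solid. World frame = base frame: x ahead of the robot, y to its left, z up, the work surface at z = 0. Lengths are in m, angles in rad, forces in N, time in s.
With the tool pointing down it reaches from about 0.3 to 0.775 m from the base axis. Payload 14.6 kg.
Tool frame: the origin (TCP) lies on the centre line of the jaws, within the pads' length; the fingertips stand 19 mm ahead of it and the grasp point (between the pads) is the TCP; y points along the fingers, x is the direction in which the jaws open and shut, and the axes are right-handed (so a half turn about y gives the same grasp; the last joint's range is limited). The gripper opens to 94 mm and grips with 3 to 60 N. Pads are 16 mm wide; open, the fingers measure 119 mm over their backs; the gripper's body (75 mm by 177 mm) begins 78 mm behind the grasp point.
Start: joints at [1.174, 0.3, 1.521, -0, 1.321, -0.067], TCP at [0.178, 0.52, 0.224] pointing down, gripper open.
Joint ranges: [-3.03, 3.03], [-0.79, 2.21], [0.23, 2.52], [-1.04, 4.18], [0, 3.07], [-2.55, 2.55]. Speed limits (rad/s): [2.22, 2.22, 2.57, 3.14, 3.14, 3.14].

## Interface

Orientations are given as [roll, pitch, yaw] about the fixed x, y, z axes, in that order (R = Rz(yaw) Ry(pitch) Rx(roll)).
In Python, from station import ctrl, optics gives the robot as it stands.
- The arm moves only by the tool jog_arm, never from a script. Its argument "targets" is a list of rows, each a list of 3 entries, a list of its own where there are three numbers: the finger opening in cm, from 0 to 9.4, then the shift along the tool's x, y, z in cm, then the turn about the tool's y in rad. A call has 1 to 10 rows; each row is the pose to reach, as a shift and turn from the pose commanded when the call began, along the tool's axes at that moment; what a row does not reach only later rows make up. A row lasts 1/10 s, in which the tool goes at most 50 mm and 8.59 degrees, less where a joint would pass 70% of its speed; a pose out of reach is approached as far as the arm can. A call with a gripper value outside its range is refused whole. The fingers move at their own pace and stop on an object; "grip_force" is the grip in N (left out, the last holds). Time passes only in rows, so rows that repeat a pose let the fingers close. It gives the time, the measured TCP pose, the force and the opening at its end, in the units of the state.
- ctrl.get_obs(): the state, without advancing time (a new reading comes with each control period).
- optics.camera(name): name is "scene" or "side" or "wrist"; returns a dict with "img" (480x640x3 uint8, red, green, blue), "range_z" (480x640 float32, m along the optical axis (not along the pixel's ray), 0 where there is no reading), "camera_matrix" (3x3 intrinsics, pixels), "world_to_cam" (4x4, takes a point from world to camera coordinates); the wrist camera has in their place "mount" (4x4, takes a point from camera to tool coordinates, whose origin is the TCP and whose axes are the tool frame's). Camera axes: x right, y up, looking along -z (the intrinsics and any distortion apply to the point x, -y, -z); pixel columns grow to the right and rows downward; lengths in m; the calibration is good to about 2 mm. A picture is of the moment at which its call begins: read the wrist's pose just before it.
- ctrl.hand_in(): hands the job in, once; it reports no verdict.
The state is a dict: "time_s": time; "qpos": joint angles; "joint_vel": joint speeds; "tau": joint torques, N m; "ee_pos": TCP position; "eef_rot": TCP orientation; "force": force on the tool from outside, world axes, zero at the start; "moment": the same for the moment, N m; "grip_width": finger opening in m.
Only numpy, scipy, OpenCV 4.12 (cv2) and the standard library are available. Lean on these libraries where they do the work, as an engineer would, in place of code of your own. Each camera call takes 0.05 s, during which the arm holds its last target. There are 200 camera calls.

## Working session

There is one attempt and no reset: what is moved stays moved. The work goes in short steps, Python scripts to look and compute and a tool call to move; the robot and the scene stay as the last step left them, time stands still between calls to the robot, and variables do not carry over. Pictures are saved under pics/ and viewed, about 8 in all and at most 12, crops included, and the job is handed in when it is done.

Besides the shell and the picture viewer there is one more tool, called after "Request:" by a JSON object that holds its "fn" and its "kwargs". jog_arm: Moves the arm, as the interface text tells. Its arguments: {"type":"object","properties":{"targets":{"type":"array","items":{"type":"array"}},"grip_force":{"type":"number"}},"required":["targets"]}

```bash
mkdir -p pics; ls; cat > h.py <<'E'
import numpy as np, cv2, pickle
from scipy.spatial.transform import Rotation as R
from station import ctrl, optics
def snap(name,tag):
    o=ctrl.get_obs(); c=optics.camera(name)
    if name=="wrist":
        T=np.eye(4); T[:3,:3]=R.from_euler('xyz',o['eef_rot']).as_matrix(); T[:3,3]=o['ee_pos']
        c2w=T@c['mount']
    else: c2w=np.linalg.inv(c['world_to_cam'])
    c['c2w']=c2w; pickle.dump(c,open(f'pics/{tag}.pkl','wb'))
    cv2.imwrite(f'pics/{tag}.png',c['img'][:,:,::-1]); return c
def load(tag): return pickle.load(open(f'pics/{tag}.pkl','rb'))
def ray(c,u,v):
    K=c['camera_matrix']; d=np.array([(u-K[0,2])/K[0,0],-(v-K[1,2])/K[1,1],-1.])
    return c['c2w'][:3,3], c['c2w'][:3,:3]@d
def plane(c,u,v,z): o,d=ray(c,u,v); return o+d*(z-o[2])/d[2]
def cloud(c):
    v,u=np.mgrid[:480,:640]; K=c['camera_matrix']; z=c['range_z']
    P=np.stack([(u-K[0,2])/K[0,0]*z,-(v-K[1,2])/K[1,1]*z,-z],-1)
    return P@c['c2w'][:3,:3].T+c['c2w'][:3,3]
def proj(c,p):
    q=np.linalg.inv(c['c2w'])@np.append(p,1); K=c['camera_matrix']
    return np.array([K[0,0]*q[0]/-q[2]+K[0,2],K[1,1]*-q[1]/-q[2]+K[1,2]])
E
python3 - <<'E'
from h import *
o=ctrl.get_obs(); print(o)
for n in("scene","side","wrist"):
    c=snap(n,n+"0"); print(n,c.keys(),c['camera_matrix'].tolist(),c['c2w'].round(3).tolist())
a=[cv2.imread(f'pics/{n}0.png') for n in("scene","side")]
cv2.imwrite('pics/both.png',cv2.resize(np.vstack(a),(400*1,600)))
E
```

```text
pics
{'time_s': 0.0, 'qpos': array([ 1.17438710e+00,  3.00464642e-01,  1.52157373e+00, -1.58747013e-05,
        1.32070079e+00, -6.66313623e-02]), 'joint_vel': array([ 0.00201012, -0.00087236,  0.00123565,  0.00010634,  0.00157981,
        0.00085087]), 'tau': array([-1.30981261e-03, -5.31808913e+01, -3.52732694e+01,  7.07975356e-02,
        2.44443468e-02, -5.80396181e-05]), 'ee_pos': array([0.17803847, 0.52013438, 0.22389297]), 'eef_rot': array([-1.57073533e+00,  1.14499547e-03,  1.24102243e+00]), 'force': array([0.08361633, 0.50114892, 0.13856529]), 'moment': array([0.0443631 , 0.03786356, 0.02207496]), 'grip_width': 0.09361422330196123}
scene dict_keys(['img', 'range_z', 'camera_matrix', 'world_to_cam', 'c2w']) [[443.7121314593653, 0.0, 317.8697638627854], [0.0, 443.7121314593653, 240.56621889125972], [0.0, 0.0, 1.0]] [[0.875, 0.296, -0.383, 0.22], [-0.484, 0.563, -0.67, -0.583], [0.018, 0.772, 0.636, 0.647], [0.0, 0.0, 0.0, 1.0]]
side dict_keys(['img', 'range_z', 'camera_matrix', 'world_to_cam', 'c2w']) [[519.3806851672722, 0.0, 324.76518896158234], [0.0, 519.3806851672722, 240.18776355047288], [0.0, 0.0, 1.0]] [[1.0, 0.004, -0.021, 0.556], [-0.021, 0.389, -0.921, -0.789], [0.005, 0.921, 0.389, 0.423], [0.0, 0.0, 0.0, 1.0]]
wrist dict_keys(['img', 'range_z', 'camera_matrix', 'mount', 'c2w']) [[421.1596036665058, 0.0, 319.7909945544252], [0.0, 421.1596036665058, 240.80333571129958], [0.0, 0.0, 1.0]] [[0.324, -0.917, -0.233, 0.111], [0.946, 0.313, 0.082, 0.543], [-0.002, -0.248, 0.969, 0.383], [0.0, 0.0, 0.0, 1.0]]
```

View pics/scene0.png

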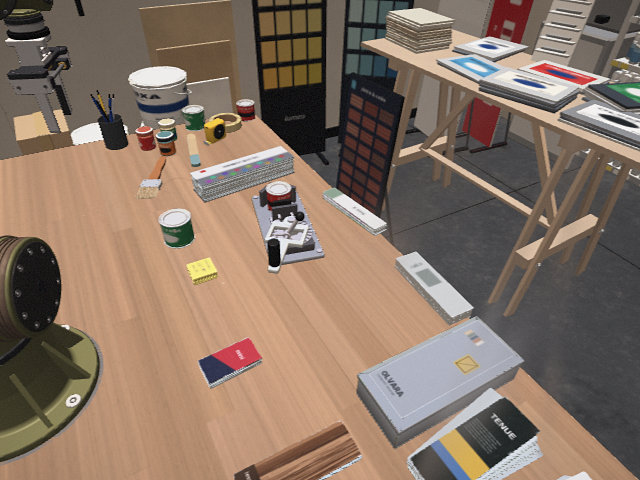

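View pics/side0.png

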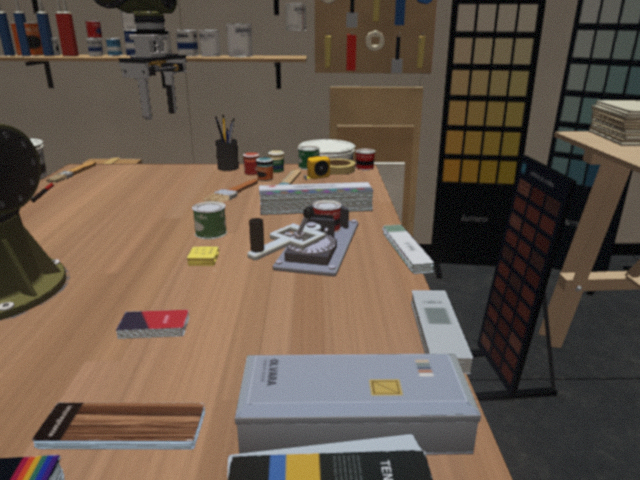

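Clamp is at scene ≈(287,225), side ≈(318,245); the grip is at scene (273,250), side (256,235). I'll zoom in next.

```bash
python3 - <<'E'
from h import *
a=cv2.imread('pics/scene0.png')[170:280,230:340]; b=cv2.imread('pics/side0.png')[190:280,240:370]
cv2.imwrite('pics/crop0.png',np.hstack([cv2.resize(a,(400,400),interpolation=2),cv2.resize(b,(400,277),interpolation=2) if 0 else cv2.copyMakeBorder(cv2.resize(b,(400,277),interpolation=2),0,123,0,0,0)]))
for t,(u0,u1,v0,v1) in(("scene0",(262,286,232,275)),("side0",(246,268,214,256))):
    c=load(t);P=cloud(c);Z=c['range_z'];m=(c['img'].max(2)<60);mm=np.zeros_like(m);mm[v0:v1,u0:u1]=1;m&=mm
    ys,xs=np.nonzero(m);print(t,xs.min(),xs.max(),ys.min(),ys.max(),len(xs))
    for z in range(ys.min(),ys.max()+1,2):
        r=xs[ys==z]
        if len(r):u=int(np.median(r)); print(z,r.min(),r.max(),P[z,u].round(3),plane(c,u,z,.125).round(3))
E
```

```text
scene0 268 279 239 266 298
239 271 276 [0.464 0.011 0.124] [0.464 0.01  0.125]
241 268 278 [0.461 0.005 0.125] [0.461 0.005 0.125]
243 268 278 [ 0.459 -0.     0.125] [ 0.459 -0.     0.125]
245 268 279 [ 0.46  -0.006  0.124] [ 0.46  -0.007  0.125]
247 268 279 [ 0.457 -0.004  0.119] [ 0.454 -0.01   0.125]
249 268 279 [ 0.456 -0.007  0.117] [ 0.452 -0.016  0.125]
251 268 279 [ 0.456 -0.004  0.11 ] [ 0.45  -0.021  0.125]
253 268 279 [ 0.456 -0.005  0.106] [ 0.447 -0.026  0.125]
255 269 279 [ 0.457 -0.005  0.1  ] [ 0.447 -0.031  0.125]
257 269 279 [ 0.457 -0.007  0.097] [ 0.444 -0.036  0.125]
259 269 279 [ 0.457 -0.006  0.091] [ 0.442 -0.041  0.125]
261 269 279 [ 0.456 -0.006  0.086] [ 0.44  -0.046  0.125]
263 269 279 [ 0.455 -0.008  0.084] [ 0.438 -0.05   0.125]
265 271 278 [ 0.456 -0.006  0.077] [ 0.436 -0.055  0.125]
side0 250 262 219 251 373
219 253 259 [0.461 0.009 0.123] [0.462 0.005 0.125]
221 251 261 [ 0.462 -0.002  0.124] [ 0.463 -0.004  0.125]
223 250 261 [ 0.461 -0.006  0.122] [ 0.462 -0.013  0.125]
225 250 261 [ 0.461 -0.006  0.119] [ 0.463 -0.022  0.125]
227 251 261 [ 0.462 -0.006  0.115] [ 0.465 -0.031  0.125]
229 250 262 [ 0.463 -0.008  0.113] [ 0.466 -0.039  0.125]
231 251 262 [ 0.462 -0.007  0.109] [ 0.467 -0.048  0.125]
233 251 262 [ 0.462 -0.007  0.105] [ 0.468 -0.056  0.125]
235 251 262 [ 0.462 -0.005  0.101] [ 0.469 -0.064  0.125]
237 251 262 [ 0.462 -0.006  0.098] [ 0.47  -0.072  0.125]
239 251 262 [ 0.462 -0.008  0.095] [ 0.47  -0.079  0.125]
241 251 262 [ 0.462 -0.008  0.091] [ 0.471 -0.087  0.125]
243 251 262 [ 0.461 -0.006  0.087] [ 0.472 -0.094  0.125]
245 252 262 [ 0.462 -0.004  0.083] [ 0.474 -0.102  0.125]
247 251 262 [ 0.461 -0.008  0.081] [ 0.473 -0.109  0.125]
249 252 262 [ 0.463 -0.008  0.077] [ 0.475 -0.116  0.125]
251 255 255 [ 0.459 -0.006  0.073] [ 0.473 -0.123  0.125]
```

View pics/crop0.png

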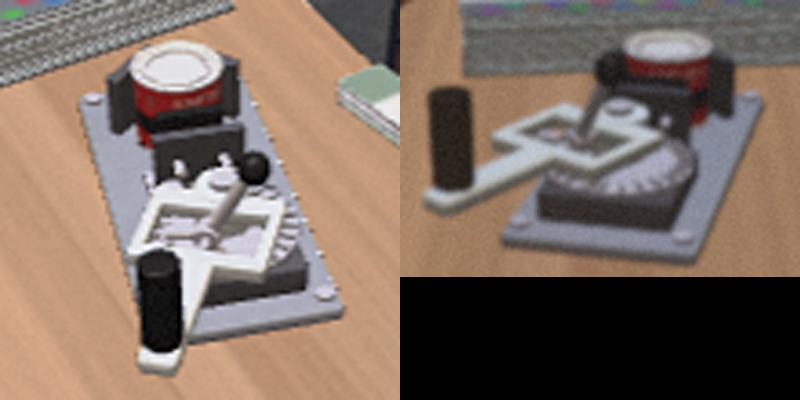

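```bash
cat >> h.py <<'E'
def tri(*obs):
    A=np.zeros((3,3));b=np.zeros(3)
    for c,u,v in obs:
        o,d=ray(c,u,v);d=d/np.linalg.norm(d);M=np.eye(3)-np.outer(d,d);A+=M;b+=M@o
    p=np.linalg.solve(A,b);return p,[np.round(proj(c,p)-[u,v],1).tolist() for c,u,v in obs]
E
python3 - <<'E'
from h import *
s,d=load('scene0'),load('side0')
print('ball',tri((s,299.9,215.9),(d,308.3,212.7)))
print('tin',tri((s,279,188.4),(d,327,204.6)))
print('grip',tri((s,273.5,242),(d,256,221)))
P=np.vstack([cloud(c).reshape(-1,3) for c in(s,)])
m=(P[:,2]>.008)&(P[:,2]<.016)&(P[:,0]>.4)&(P[:,0]<.65)&(P[:,1]>-.05)&(P[:,1]<.35)
I=s['img'].reshape(-1,3).astype(int); g=(abs(I[:,0]-I[:,2])<40)&(I[:,2]>=I[:,0]-5)
Q=P[m&g]; print(len(Q),Q.min(0),Q.max(0)); r=cv2.minAreaRect(Q[:,:2].astype(np.float32));print(r,cv2.boxPoints(r))
u=[proj(s,q)for q in Q];print(np.min(u,0),np.max(u,0))
E
```

```text
ball (array([0.54661531, 0.06331135, 0.11489648]), [[-0.1, 0.2], [0.2, -0.2]])
tin (array([0.58346927, 0.24483433, 0.06656499]), [[0.0, -0.1], [-0.1, 0.1]])
grip (array([0.46197681, 0.00509377, 0.12181534]), [[-0.1, 0.2], [0.2, -0.2]])
956 [0.4899058  0.04206227 0.00808681] [0.64959173 0.31777256 0.01597588]
((0.5646785497665405, 0.17841243743896484), (0.259711354970932, 0.1178976371884346), 76.72093963623047) [[0.47747877 0.06556892]
 [0.5922242  0.03848854]
 [0.65187836 0.29125595]
 [0.5371329  0.31833634]]
[252. 192.] [323. 262.]
```

Grip, ball, tin and plate agree: yaw ≈ -0.23, axis ≈ (0.551, 0.109), a ≈ 0.48. Heights are tin top 67 mm and ball 115 mm. I'll move above the clamp with tool x across the lever.

Request:
{"fn": "jog_arm", "kwargs": {"targets": [[0, [-33.4, 0, -50.7], 1.95], [0, [-33.4, 0, -50.7], 1.95], [0, [-33.4, 0, -50.7], 1.95], [0, [-33.4, 0, -50.7], 1.95], [0, [-33.4, 0, -50.7], 1.95], [0, [-33.4, 0, -50.7], 1.95], [0, [-33.4, 0, -50.7], 1.95], [0, [-33.4, 0, -50.7], 1.95], [0, [-33.4, 0, -50.7], 1.95], [0, [-33.4, 0, -50.7], 1.95]], "grip_force": 10}}

```text
time_s: 1.15
ee_pos: [0.4849, 0.123, 0.2245]
eef_rot: [-1.571, -0.0, -0.265]
force: [0.8, 0.5, 1.0]
grip_width: 0.0173
```

Request:
{"fn": "jog_arm", "kwargs": {"targets": [[0, [8.4, 0, -6.3], 0.45], [0, [8.4, 0, -6.3], 0.45], [0, [8.4, 0, -6.3], 0.45], [0, [8.4, 0, -6.3], 0.45], [0, [8.4, 0, -6.3], 0.45]]}}

```text
time_s: 1.65
ee_pos: [0.5487, 0.0429, 0.2242]
eef_rot: [-1.571, 0.001, -0.704]
force: [-0.5, 0.4, -0.5]
grip_width: 0.0003
```

```bash
python3 - <<'E'
from h import *
o=ctrl.get_obs();print(o['ee_pos'],o['eef_rot'],o['grip_width'],o['force'])
c=snap('wrist','w1')
print('ball',proj(c,[.547,.063,.115]),'grip',proj(c,[.462,.0045,.125]),'axis',proj(c,[.551,.109,.06]))
E
```

```text
[0.5487369  0.04289414 0.22421712] [-1.57112442e+00  5.48362883e-04 -7.04224611e-01] 0.0003329708367279471 [-0.45254525  0.35455044 -0.45305984]
ball [296.96381358 223.74141616] grip [258.92327621 368.8770415 ] axis [264.67467175 159.65706403]
```

View pics/w1.png

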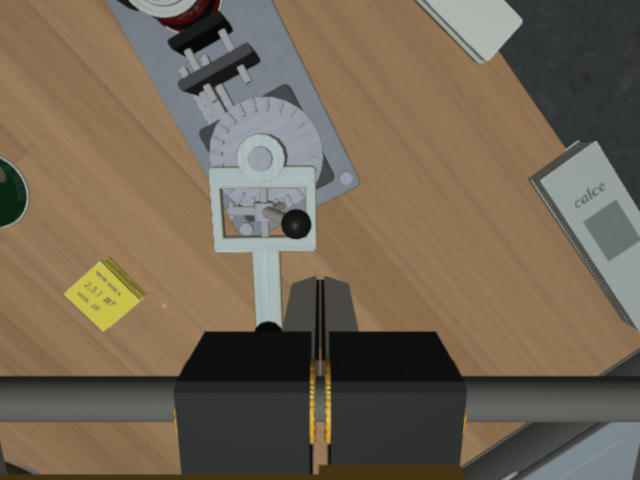

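The wrist view shows the ball at (295,224), predicted (297,224), and the hub at (262,157), so the localisation is confirmed. I'll descend beside the ball on its far side.

Request:
{"fn": "jog_arm", "kwargs": {"targets": [[0, [2.1, 0, 1.4], 0], [0, [2.1, 3, 1.4], 0], [0, [2.1, 7, 1.4], 0], [0, [2.1, 11, 1.4], 0], [0, [2.1, 11, 1.4], 0]]}}

```text
time_s: 2.2
ee_pos: [0.5714, 0.0404, 0.1101]
eef_rot: [-1.576, 0.006, -0.705]
force: [-0.2, 0.2, 1.0]
grip_width: 0.0
```

Request:
{"fn": "jog_arm", "kwargs": {"targets": [[0, [-0.7, 0, 0], 0], [0, [-1.4, 0, 0], 0], [0, [-2.0, 0, 0], 0], [0, [-2.6, 0, 0], 0], [0, [-3.2, 0, 0], 0], [0, [-3.8, 0, 0], 0], [0, [-4.4, 0, 0], 0], [0, [-5.0, 0, 0], 0], [0, [-5.4, 0, 0], 0], [0, [-5.4, 0, 0], 0]]}}

```text
time_s: 3.2
ee_pos: [0.5329, 0.0749, 0.1144]
eef_rot: [-1.571, 0.0, -0.709]
force: [-0.5, -0.7, -0.6]
grip_width: 0.0006
```

```bash
python3 - <<'E'
from h import *
o=ctrl.get_obs();print(o['ee_pos'],o['eef_rot'],o['force'])
s=snap('scene','s2')['img'][170:280,230:340]; w=snap('wrist','w2')['img'][80:380,120:420]
cv2.imwrite('pics/c2.png',np.hstack([cv2.resize(x,(400,400),interpolation=2) for x in(s,w)])[:,:,::-1])
E
```

```text
[0.53286467 0.07494167 0.1144427 ] [-1.57089260e+00  1.56746515e-04 -7.08554540e-01] [-0.46082818 -0.66947492 -0.62705287]
```

View pics/c2.png

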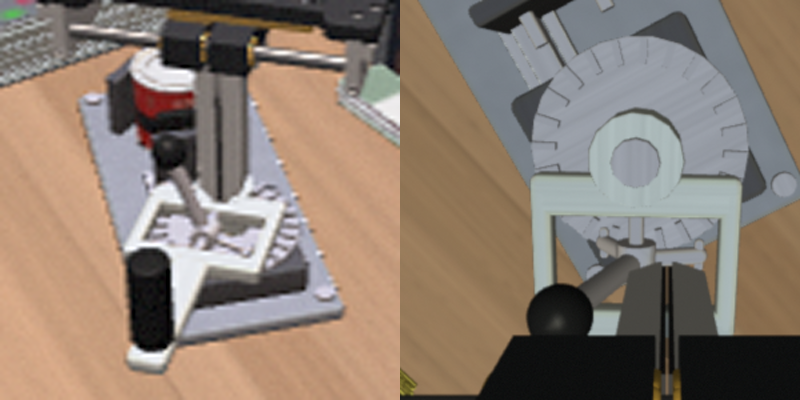

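The lever now leans to the tightening side: ball at wrist crop (560,317), scene crop (170,150). The handle shifted slightly clockwise. I'll back off, raise the arm and re-measure the grip.

Request:
{"fn": "jog_arm", "kwargs": {"targets": [[0, [1.0, 0, 0], 0], [2, [1.0, -3, 0], 0], [4, [1.0, -7, 0], 0], [5, [1.0, -10, 0], 0], [5, [1.0, -10, -4], 0], [5, [1.0, -10, -8], 0], [5, [1.0, -10, -8], 0]]}}

```text
time_s: 4.0
ee_pos: [0.4874, 0.0046, 0.2149]
eef_rot: [-1.571, -0.0, -0.712]
force: [0.3, 0.6, -0.2]
grip_width: 0.0449
```

```bash
cat >> h.py <<'E'
AX=np.array([.551,.109]); YW=-.232
def grip(c):
    "grip top centre from depth cloud of black points near the top"
    P=cloud(c); m=(c['img'].max(2)<70)&(P[...,2]>.08)&(P[...,2]<.13)&(abs(np.hypot(P[...,0]-AX[0],P[...,1]-AX[1])-.14)<.025)&(P[...,1]<.08)
    q=P[m]; t=q[q[:,2]>.1215]; return len(q),t.mean(0).round(4) if len(t) else None,q.max(0).round(4)
def ang(p):
    d=np.array(p[:2])-AX; x=d@[np.cos(YW),np.sin(YW)]; y=d@[-np.sin(YW),np.cos(YW)]; return np.arctan2(-x,-y),np.hypot(x,y)
E
python3 - <<'E'
from h import *
o=ctrl.get_obs();print(o['ee_pos'],o['eef_rot'],o['grip_width'])
for c in(load('scene0'),snap('scene','s3'),snap('side','d3')):
    g=grip(c);print(g,ang(g[1]) if g[1] is not None else '')
w=snap('wrist','w3');print(grip(w))
E
```

```text
[0.48739893 0.00464519 0.21488092] [-1.57108896e+00 -4.74718930e-04 -7.11535137e-01] 0.04489645271275606
(267, array([0.4595, 0.0014, 0.1247]), array([0.4703, 0.0116, 0.1275])) (np.float64(0.4727098430655715), np.float64(0.1412445043178672))
(274, array([0.4554, 0.005 , 0.1244]), array([0.4668, 0.0168, 0.1266])) (np.float64(0.5113388134636092), np.float64(0.14126344183829023))
(343, array([0.4573, 0.0023, 0.1236]), array([0.4679, 0.0136, 0.1254])) (np.float64(0.48861866945971255), np.float64(0.14200204223883547))
(1440, array([0.4578, 0.0074, 0.1235]), array([0.4692, 0.0195, 0.1263]))
```

Request:
{"fn": "jog_arm", "kwargs": {"targets": [[5, [-2.5, 0, -1.8], 0], [5, [-2.5, 4, -1.8], 0], [5, [-2.5, 8, -1.8], 0], [5, [-2.5, 11, -1.8], 0], [5, [-2.5, 11, -1.8], 0], [3, [-2.5, 11, -1.8], 0], [3, [-2.5, 11, -1.8], 0], [3, [-2.5, 11, -1.8], 0]]}}

```text
time_s: 4.95
ee_pos: [0.4589, 0.01, 0.1059]
eef_rot: [-1.569, -0.002, -0.709]
force: [1.2, -0.8, 0.6]
grip_width: 0.0311
```

```bash
python3 - <<'E'
from h import *
o=ctrl.get_obs();print(o['ee_pos'],o['eef_rot'],o['grip_width'],o['force'],ang(o['ee_pos']))
for f in np.arange(1,11)*.058: print(round(14*np.sin(f),2),round(14*(1-np.cos(f)),2),round(-f,3))
w=snap('wrist','w4')['img'];s=snap('scene','s4')['img'][150:290,220:360]
cv2.imwrite('pics/c4.png',np.hstack([cv2.resize(x,(400,300) if i else (400,300),interpolation=2) for i,x in enumerate((s[:105],w))])[:,:,::-1])
E
```

```text
[0.45887021 0.01004865 0.10586007] [-1.56934761 -0.00190468 -0.70876795] 0.03110324295807718 [ 1.20973091 -0.77954557  0.64776011] (np.float64(0.5177134998815279), np.float64(0.13520084197423138))
0.81 0.02 -0.058
1.62 0.09 -0.116
2.42 0.21 -0.174
3.22 0.38 -0.232
4.0 0.58 -0.29
4.77 0.84 -0.348
5.53 1.14 -0.406
6.27 1.48 -0.464
6.98 1.86 -0.522
7.67 2.29 -0.58
```

View pics/c4.png

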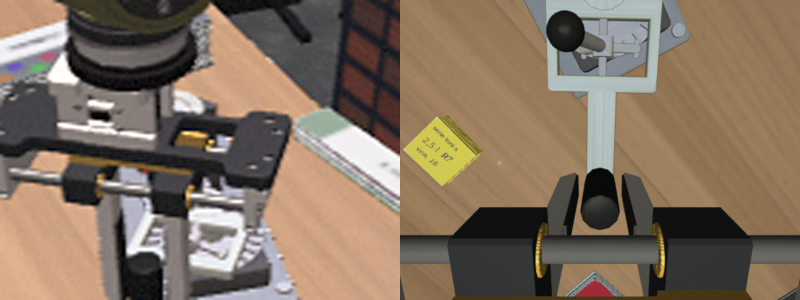

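The grip (wrist crop (600,205)) sits between the fingers, and the lever ball (567,30) leans left, which is the tightening side. Swinging anticlockwise.

Request:
{"fn": "jog_arm", "kwargs": {"targets": [[3, [0.8, 0, 0.0], -0.058], [3, [1.6, 0, 0.1], -0.116], [3, [2.4, 0, 0.2], -0.174], [3, [3.2, 0, 0.4], -0.232], [3, [4.0, 0, 0.6], -0.29], [3, [4.8, 0, 0.8], -0.348], [3, [5.5, 0, 1.1], -0.406], [3, [6.3, 0, 1.5], -0.464], [3, [7.0, 0, 1.9], -0.522], [3, [7.7, 0, 2.3], -0.58]]}}

```text
time_s: 6.05
ee_pos: [0.5318, -0.0228, 0.105]
eef_rot: [-1.571, -0.0, -0.127]
force: [-1.0, 1.2, 0.5]
grip_width: 0.0298
```

```bash
python3 - <<'E'
from h import *
o=ctrl.get_obs();print(o['ee_pos'],o['eef_rot'],o['grip_width'],o['force'],ang(o['ee_pos']))
w=snap('wrist','w5')['img'];s=snap('side','d5')['img'][170:290,220:380]
cv2.imwrite('pics/c5.png',np.hstack([cv2.resize(x,(400,300),interpolation=2) for i,x in enumerate((s,w))])[:,:,::-1])
E
```

```text
[ 0.53181448 -0.02280412  0.1049567 ] [-1.57078463e+00 -3.31980137e-04 -1.26685097e-01] 0.029840175410796567 [-0.95433475  1.22186285  0.4763419 ] (np.float64(-0.08745434339723672), np.float64(0.13319312849567452))
```

View pics/c5.png

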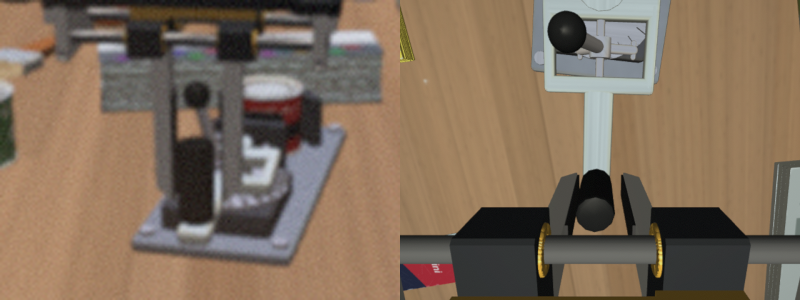

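The handle follows with about 1 N (free-wheeling), and the lever is still over. Continuing towards the stop.

Request:
{"fn": "jog_arm", "kwargs": {"targets": [[3, [0.8, 0, 0.0], -0.058], [3, [1.6, 0, 0.1], -0.116], [3, [2.4, 0, 0.2], -0.174], [3, [3.2, 0, 0.4], -0.232], [3, [4.0, 0, 0.6], -0.29], [3, [4.8, 0, 0.8], -0.348], [3, [5.5, 0, 1.1], -0.406], [3, [5.9, 0, 1.3], -0.43], [3, [5.9, 0, 1.3], -0.43]]}}

```text
time_s: 7.05
ee_pos: [0.5917, -0.0172, 0.1046]
eef_rot: [-1.571, -0.0, 0.3]
force: [-0.2, -0.0, -0.2]
grip_width: 0.0304
```

Request:
{"fn": "jog_arm", "kwargs": {"targets": [[3, [0.3, 0, 0.0], -0.02], [3, [0.6, 0, 0.0], -0.04], [3, [0.6, 0, 0.0], -0.04]]}}

```text
time_s: 7.35
ee_pos: [0.5959, -0.0158, 0.1044]
eef_rot: [-1.57, 0.004, 0.342]
force: [-14.9, -2.4, 8.6]
grip_width: 0.0302
```

Contact at the anticlockwise stop: 15 N, angle ≈ -0.55. Now driving clockwise.

Request:
{"fn": "jog_arm", "kwargs": {"targets": [[3, [-0.8, 0, 0.0], 0.058], [3, [-1.6, 0, 0.1], 0.116], [3, [-2.4, 0, 0.2], 0.174], [3, [-3.2, 0, 0.4], 0.232], [3, [-4.0, 0, 0.6], 0.29], [3, [-4.8, 0, 0.8], 0.348], [3, [-5.5, 0, 1.1], 0.406], [3, [-6.3, 0, 1.5], 0.464], [3, [-7.0, 0, 1.9], 0.522], [3, [-7.7, 0, 2.3], 0.58]]}}

```text
time_s: 8.35
ee_pos: [0.5172, -0.0198, 0.1047]
eef_rot: [-1.571, -0.002, -0.242]
force: [3.7, 1.3, -1.3]
grip_width: 0.0304
```

```bash
python3 - <<'E'
from h import *
o=ctrl.get_obs();print(o['ee_pos'],o['eef_rot'],o['grip_width'],o['force'],ang(o['ee_pos']))
w=snap('wrist','w6')['img'];s=snap('side','d6')['img'][170:290,220:380]
cv2.imwrite('pics/c6.png',np.hstack([cv2.resize(x,(400,300),interpolation=2) for i,x in enumerate((s,w))])[:,:,::-1])
E
```

```text
[ 0.51721574 -0.01982907  0.10472893] [-1.57071259e+00 -1.52644496e-03 -2.41523859e-01] 0.03043780950598076 [ 3.67688839  1.34561283 -1.26567799] (np.float64(0.024465962450871327), np.float64(0.13318522913280312))
```

View pics/c6.png

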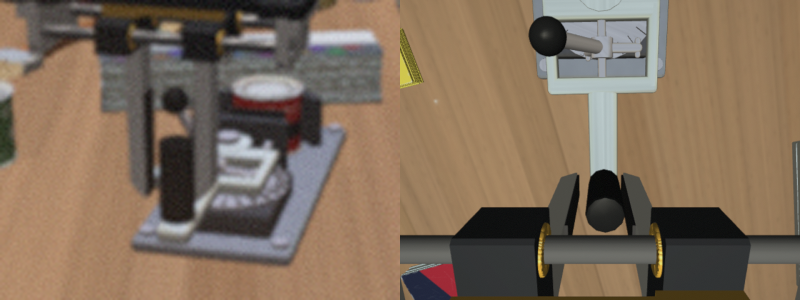

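It is driving at about 4 N with the lever fully over. Continuing to the clockwise stop.

Request:
{"fn": "jog_arm", "kwargs": {"targets": [[3, [-0.8, 0, 0.0], 0.058], [3, [-1.6, 0, 0.1], 0.116], [3, [-2.4, 0, 0.2], 0.174], [3, [-3.2, 0, 0.4], 0.232], [3, [-4.0, 0, 0.6], 0.29], [3, [-4.8, 0, 0.8], 0.348], [3, [-5.5, 0, 1.1], 0.406], [3, [-6.2, 0, 1.4], 0.46], [3, [-6.2, 0, 1.4], 0.46]]}}

```text
time_s: 9.35
ee_pos: [0.4604, 0.0088, 0.1048]
eef_rot: [-1.57, -0.001, -0.698]
force: [1.6, -0.7, -0.8]
grip_width: 0.0302
```

Request:
{"fn": "jog_arm", "kwargs": {"targets": [[3, [-0.3, 0, 0.0], 0.02], [3, [-0.6, 0, 0.0], 0.04], [3, [-0.9, 0, 0.0], 0.06], [3, [-0.9, 0, 0.0], 0.06]]}}

```text
time_s: 9.75
ee_pos: [0.4531, 0.0145, 0.1045]
eef_rot: [-1.571, -0.0, -0.759]
force: [2.5, -1.8, 1.5]
grip_width: 0.03
```

Request:
{"fn": "jog_arm", "kwargs": {"targets": [[3, [-0.2, 0, 0.0], 0.015], [3, [-0.4, 0, 0.0], 0.03], [3, [-0.4, 0, 0.0], 0.03]]}}

```text
time_s: 10.05
ee_pos: [0.4509, 0.0168, 0.1045]
eef_rot: [-1.57, -0.002, -0.79]
force: [9.5, -4.9, -2.2]
grip_width: 0.0299
```

Request:
{"fn": "jog_arm", "kwargs": {"targets": [[3, [-0.2, 0, 0.0], 0.01], [3, [-0.3, 0, 0.0], 0.01], [3, [-0.3, 0, 0.0], 0.01]]}}

```text
time_s: 10.35
ee_pos: [0.4496, 0.0183, 0.1046]
eef_rot: [-1.569, -0.004, -0.799]
force: [17.4, -11.4, -9.8]
grip_width: 0.0338
```

At the clockwise stop: 21 N with the finger deflecting. Releasing now: recentre, open, straight up and clear.

Request:
{"fn": "jog_arm", "kwargs": {"targets": [[3, [0.4, 0, 0], 0], [4.4, [0.7, 0, 0], 0], [5, [0.7, 0, 0], 0], [5, [0.7, -3, 0], 0], [5, [0.7, -7, 0], 0], [5, [0.7, -11, 0], 0], [5, [0.7, -13, -4], 0], [5, [0.7, -13, -8], 0], [5, [0.7, -13, -8], 0]]}}

```text
time_s: 11.25
ee_pos: [0.3936, -0.043, 0.2348]
eef_rot: [-1.571, -0.0, -0.801]
force: [0.5, 0.5, -0.9]
grip_width: 0.0502
```

```bash
python3 - <<'E'
from h import *
o=ctrl.get_obs();print(o['ee_pos'],o['force'],o['time_s'])
ss=snap('scene','s7');w=snap('wrist','w7');dd=snap('side','d7')
for c in(ss,dd): g=grip(c);print(g,ang(g[1]) if g[1] is not None else '')
s=ss['img'][170:280,230:340]
s0=load('scene0')['img'][170:280,230:340]
cv2.imwrite('pics/c7.png',np.vstack([np.hstack([cv2.resize(x,(400,300),interpolation=2) for x in r])[:,:,::-1] for r in((s0,s),(load('w1')['img'],w['img']))]))
E
```

```text
[ 0.39359484 -0.04299225  0.23482446] [ 0.52440206  0.46377509 -0.88152393] 11.25
(275, array([0.4525, 0.0081, 0.1245]), array([0.4643, 0.0194, 0.1272])) (np.float64(0.5413626362372193), np.float64(0.1410073047753201))
(347, array([0.4545, 0.0055, 0.1237]), array([0.4648, 0.0179, 0.1253])) (np.float64(0.5184124445689227), np.float64(0.14150795030668772))
```

View pics/c7.png

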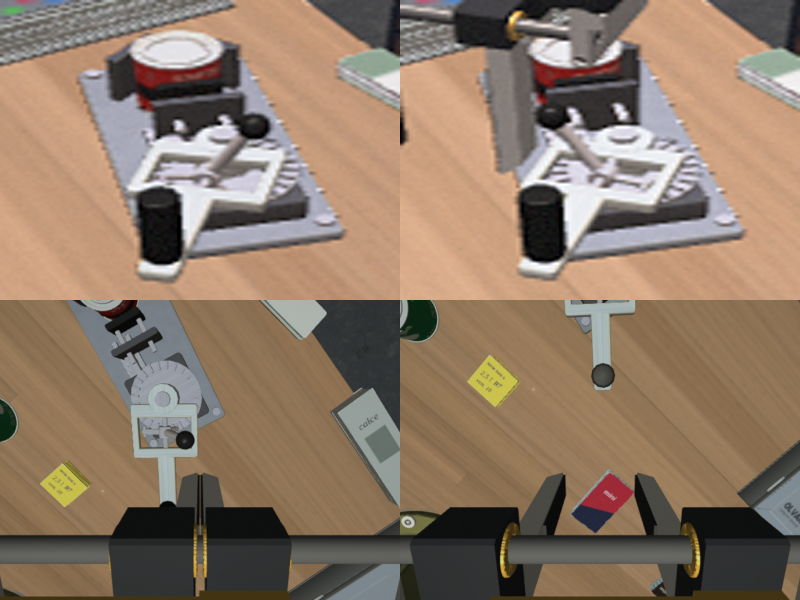

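Request:
{"fn": "jog_arm", "kwargs": {"targets": [[5, [0.6, -2, 4], 0], [5, [0.6, -2, 8], 0], [5, [0.6, -2, 12], 0], [5, [0.6, -2, 16], 0], [5, [0.6, -2, 20], 0], [5, [0.6, -2, 20], 0], [5, [0.6, -2, 20], 0]]}}

```text
time_s: 12.1
ee_pos: [0.5433, 0.0948, 0.253]
eef_rot: [-1.573, 0.002, -0.797]
force: [0.0, -0.9, -0.4]
grip_width: 0.0496
```

```bash
python3 - <<'E'
from h import *
w=snap('wrist','w8');I=cv2.resize(w['img'],(640,480))[:300]
print(ctrl.get_obs()['ee_pos'], 'tin0 proj',proj(w,[.583,.245,.067]),'axis',proj(w,[.551,.109,.06]))
x0,y0=proj(w,[.565,.18,.05]).astype(int);print(x0,y0)
a=load('w1')['img'][0:120,140:300]; b=w['img'][max(0,y0-90):max(0,y0-90)+180,max(0,x0-120):max(0,x0-120)+240]
cv2.imwrite('pics/c8.png',np.hstack([cv2.resize(a,(400,300),interpolation=2),cv2.resize(b,(400,300),interpolation=2)])[:,:,::-1])
E
```

```text
[0.54302392 0.09410395 0.25363062] tin0 proj [213.93327411  47.99940505] axis [313.67335553 201.20921489]
264 128
```

View pics/c8.png

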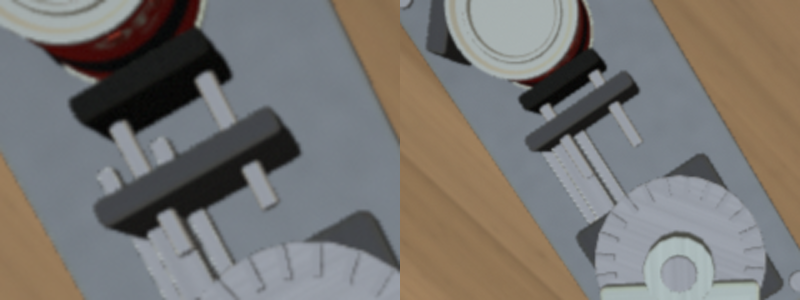

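The jaw has moved up close behind the pad, its guide rods stick out further at the back, and the pad lies against the tin (crop ≈(562,80)). The robot is clear of everything.

```bash
python3 -c "
from h import *
print(ctrl.hand_in(), ctrl.get_obs()['time_s'])"
```

```text
the job is handed in; nothing more can be done
the job is handed in; nothing more can be done
```

I flipped the direction lever to the tightening side and swung the handle anticlockwise to its stop. It followed with about 1 N, so it was free-wheeling. I then drove it clockwise at about 4 N until it stopped at 21 N, released it, backed the arm clear and handed in at about 12 s.

**Last checks:**
- **Lever:** it leans to the tightening side.
- **Handle:** it stayed at the clockwise end. The cameras read 0.52 to 0.54 rad, against a 0.55 stop. The two views differ by about 0.02 rad, which fits the roughly 2 mm calibration.
- **Jaw and pad:** the jaw has closed up behind the pad, and the pad sits against the tin, clearly compressed. I judged this by eye from the wrist pictures and did not measure how far the pad is pushed in.
- **Not checked:** I took no separate measurement that the jaw stayed still during the anticlockwise swing. The evidence is the low force and the lever position.

While I flipped the lever, the handle also turned slightly clockwise, by about 0.04 rad.

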